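Bring up the field radio and send a test dot

TASK

Bring the field radio station up in the right order, with the fingertips: first switch on the power supply by pressing the raised half of its red rocker switch, then press in the yellow power button of the blue radio so that it stays in, and only then tap the black knob of the telegraph key down and let it spring back up. Touch each one lightly, do not pick up or shove any of the equipment, leave the bottle, the can and the mouse alone, and finish clear of everything.

Things in the scene. Friction and masses are not known exactly. Their poses are not given: they have to be found in the camera images.
- supply: Loose power supply, dark grey steel box 120 x 150 x 55 mm high (x, y, z), 1.5 kg, standing on the desk. Origin: centre of its underside; z up; x, y along its sides. On its top, centred at (0, -30) mm, is a red rocker switch between two low black bars (4 mm high). Its yaw is within 0.5 rad of the world's.
- rocker_press (a point): Press point (white bar) on the raised +x half of the red rocker, 20 mm from its pivot. The rocker is a V of two halves, each 30 mm (supply x) by 34 mm (y); pivot along the supply's y, 61 mm above the desk. Off: -x half level, +x half sloping up 0.4 rad, this point at about 73 mm, outer end 76 mm. On: +x half level at 65 mm, this point 8 mm lower. This half has a soft rubber face (yields 1 mm per 2.5 N).
- rocker (a joint): Angle of the rocker, rad: 0 to 0.05 at the start (off), 0.4 at its stop (on); it counts as on above 0.25. It stays where it is left and takes about 2 N at the press point.
- radio: Loose portable radio lying flat, blue case 90 x 150 x 42 mm high (x, y, z) with a black top panel (top at 43 mm), 0.8 kg. Origin: centre of its underside; z up. On top: the yellow power button at (-12, -45) mm in a grey collar, a fixed grey tuning knob (38 mm across, top at 58 mm) at (-8, +45) mm, and a green display. Its yaw is within 0.5 rad of the world's.
- button_top (a point): Centre of the flat top of the yellow round power button, 27 mm across; 60 mm above the desk when out, 50 mm when fully in (the grey collar round it, 34 mm across, reaches 44 mm). The cap is soft rubber: it yields a further 1 mm per 2.5 N. Moves with the cap.
- power_button (a joint): How far the yellow button is pushed in, m: 0 out, 0.010 fully in, at its stop; it counts as on above 0.005. It stays where it is left (no spring) and takes about 3 N to push.
- key: Loose straight telegraph key: dark wood base 140 x 80 x 18 mm (x, y, z) with a brass plate and a steel lever, 0.9 kg. Origin: centre of the base's underside; z up. The black knob is at the -x end of the lever. Its yaw is within 0.5 rad of the world's.
- knob_top (a point): Centre of the flat top of the key's black round knob, 34 mm across (a 42 mm flange below it), at (-48, 0) mm on the key and 56 mm above the desk when up; it goes down at most 12 mm. Moves with the lever. The lever's pivot, parallel to the key's y, is 70 mm from the knob in +x.
- key_lever (a joint): Angle of the key's lever, rad: 0 up, 0.18 fully down on its stop. The key counts as down above 0.04 (3 mm at the knob) and as up again below 0.015. A spring returns it; the knob takes about 1.5 N to start, 3.5 N to count and 10 N fully down.
- bottle: Bystander: clear water bottle, 64 mm across, 200 mm tall. Origin: centre of its underside.
- can: Bystander: drink can, 66 mm across, 122 mm tall. Origin: centre of its underside.
- mouse: Bystander: white computer mouse, 108 x 60 x 32 mm. Origin: centre of its underside.
Things that resemble listed ones, but are neither listed nor needed, are in the scene too. What is shaped like the key but orange is not meant.

How it is judged (in metres and radians):
On the way, in this order (a step that is already met when the one before it is completed fails the run):
1. the red rocker is switched on (value of joint rocker above 0.25 rad and not (value of joint power_button above 0.005 m) and not (value of joint key_lever above 0.04 rad)), for 0.1 s.
2. the yellow button is pressed in (value of joint rocker above 0.25 rad and value of joint power_button above 0.005 m and not (value of joint key_lever above 0.04 rad)), for 0.1 s.
3. the key is tapped down by the fingers (value of joint rocker above 0.25 rad and value of joint power_button above 0.005 m and value of joint key_lever above 0.04 rad and contact force between the fingers and key above 0.3 N), for 0.03 s.
4. the key is let up again (value of joint rocker above 0.25 rad and value of joint power_button above 0.005 m and value of joint key_lever below 0.015 rad), for 0.2 s.
At the end, for the whole second after the job is handed in: Rocker on (above 0.25 rad), yellow button in (more than 5 mm), key up again (below 0.015 rad); supply, radio and key within 30 mm of where they stood, bystanders within 20 mm, all upright (within 0.1 rad) and at rest (all of step 4 and distance of each of supply, radio, key from where it was at the start of the episode below 0.03 m and distance of each of bottle, can, mouse from where it was at the start of the episode below 0.02 m and angle between each of supply, radio, key, bottle, can, mouse's own z axis and vertical below 0.1 rad and linear speed of each of supply, radio, key, bottle, can, mouse below 0.02 m/s); the robot touches nothing.
It fails at once if the radio's button is pressed in while the supply is off (value of joint power_button above 0.005 m and not (value of joint rocker above 0.25 rad)).
It fails at once if the key is pressed while the radio is off (value of joint key_lever above 0.04 rad and not (value of joint power_button above 0.005 m)).
It fails at once if a unit is pressed harder than 30 N (contact force between any of the arm, the fingers and supply above 30 N or contact force between any of the arm, the fingers and radio above 30 N or contact force between any of the arm, the fingers and key above 30 N).
It fails at once if the supply, radio or key is lifted (10 mm), tipped (0.15 rad) or shoved (30 mm) (height (world z) of any of supply, radio, key above 0.01 m or angle between any of supply, radio, key's own z axis and vertical above 0.15 rad or distance of any of supply, radio, key from where it was at the start of the episode above 0.03 m).
It fails at once if the bottle, can or mouse is moved 20 mm or tipped (distance of any of bottle, can, mouse from where it was at the start of the episode above 0.02 m or angle between any of bottle, can, mouse's own z axis and vertical above 0.2 rad).
It also fails if it takes over 48 s, if anything falls off the work surface, if the arm or the gripper's body presses on something with over 40 N, if the wrist force passes 120 N, or if a joint passes its speed limit or range.

ROBOT

A 7-joint arm with a two-finger parallel gripper is mounted at the origin on the work surface. World frame = base frame: x ahead of the robot, y to its left, z up, the work surface at z = 0. Lengths are in mm, angles in rad, forces in N, time in s.
With the tool pointing down it reaches from about 400 to 850 mm from the base axis. Payload 4.4 kg.
Tool frame: the origin (TCP) lies midway between the tips of the shut fingers; the grasp point (between the pads) lies 19 mm behind it; z points along the fingers, x is the direction in which the jaws open and shut, and the axes are right-handed (so a half turn about z gives the same grasp; the last joint's range is limited). The gripper opens to 94 mm and grips with 3 to 60 N. Pads are 16 mm wide; open, the fingers measure 119 mm over their backs; the gripper's body (75 mm by 177 mm) begins 78 mm behind the grasp point.
Start: joints at [-1.346, 0.628, 0.038, 1.517, -0.027, 0.996, -0.02], TCP at [186.341, 622.732, 169.178] pointing down, gripper open.
Joint ranges: [-3.06, 3.06], [-0.37, 2.12], [-1.25, 1.32], [0.18, 2.47], [-1.1, 4.24], [0.23, 1.98], [-2.94, 2.94]. Speed limits (rad/s): [2.57, 2.57, 3.14, 3.14, 3.14, 3.14, 3.14].

INTERFACE

Orientations are given as a unit quaternion [w, x, y, z].
In Python, from bench import robot gives the robot as it stands. Calls block until the motion is done:
- robot.move_to(position, orientation): joint-space move of the TCP to a pose.
- robot.movel(position, rotation=None, max_speed=150, max_force=None): straight line of the TCP; rotation=None keeps the orientation; max_speed is the mean speed in mm/s. With max_force (N) it stops when the force on the tool has changed by that much, and returns True; else False.
- robot.movej(angles): joint-space move.
- robot.open() and robot.grab(): open the fingers fully, or close them until they stop; the grip force is fixed at half the most.
- robot.sleep(seconds).
- robot.ik(position, orientation): joint angles nearest the present ones, or None.
- robot.grab_frame(name): name is "side" or "top"; returns a dict with "image" (384x512x3 uint8, red, green, blue), "K" (3x3 intrinsics, pixels), "cam_to_world" (4x4, takes a point from camera to world coordinates). Camera axes: x right, y down, z forward; pixel columns grow to the right and rows downward; lengths in mm; the calibration is good to about 2 mm. A picture is of the moment at which its call begins. There is no depth.
A pose or a line that the arm cannot do raises robot.MotionError and nothing moves.
- robot.finish_job(): hands the job in, once; it reports no verdict.
Readings, each from a call of its own:
- robot.current_t(): time.
- robot.current_qpos(): joint angles.
- robot.current_dq(): joint speeds.
- robot.current_tau(): joint torques, N m.
- robot.current_position(): TCP position.
- robot.current_ee_rot(): TCP orientation.
- robot.current_contact_force(): force on the tool from outside, world axes, zero at the start.
- robot.current_wrist_torque(): the same for the moment, N m.
- robot.current_width(): opening from 0.0 (shut) to 1.0 (fully open).
Only numpy, scipy, OpenCV 4.12 (cv2) and the standard library are available. Lean on these libraries where they do the work, as an engineer would, in place of code of your own. Each camera call takes 0.05 s, during which the arm holds its last target. There are 200 camera calls.

## Working session

There is one attempt and no reset: what is moved stays moved. The work goes in short steps, each a Python script; the robot and the scene stay as the last script left them, time stands still between calls to the robot, and variables do not carry over. Pictures are saved under pics/ and viewed, about 8 in all and at most 12, crops included, and the job is handed in when it is done.

```bash
mkdir -p pics
cat > h.py <<'E'
import numpy as np, cv2
from bench import robot
def shot(n,f):
    d=robot.grab_frame(n); cv2.imwrite(f'pics/{f}.png',d['image'][:,:,::-1]); np.savez(f'pics/{f}.npz',K=d['K'],T=d['cam_to_world']); return d
def ray(f,u,v):
    z=np.load(f'pics/{f}.npz'); T=z['T']; r=T[:3,:3]@np.linalg.inv(z['K'])@[u,v,1]; return T[:3,3],r
def at(f,u,v,h):
    o,r=ray(f,u,v); return (o+r*(h-o[2])/r[2]).round(1)
def proj(f,p):
    z=np.load(f'pics/{f}.npz'); T=np.linalg.inv(z['T']); c=z['K']@(T[:3,:3]@np.array(p,float)+T[:3,3]); return (c[:2]/c[2]).round(1)
E
python3 - <<'E'
from h import *
for n in('top','side'):
    d=shot(n,n+'0'); print(d['K'],d['cam_to_world'].round(3))
    im=cv2.imread(f'pics/{n}0.png'); cv2.imwrite(f'pics/{n}0b.png',cv2.resize(im,(800,600),interpolation=cv2.INTER_CUBIC))
print(robot.current_ee_rot(),robot.current_t())
E
```

```text
[[358.18993193   0.         249.57306915]
 [  0.         358.18993193 191.32838774]
 [  0.           0.           1.        ]] [[-2.000000e-03 -9.910000e-01  1.340000e-01  3.031980e+02]
 [-1.000000e+00  2.000000e-03  2.000000e-03  7.369400e+01]
 [-2.000000e-03 -1.340000e-01 -9.910000e-01  1.194398e+03]
 [ 0.000000e+00  0.000000e+00  0.000000e+00  1.000000e+00]]
[[497.23676924   0.         252.82397395]
 [  0.         497.23676924 196.14149158]
 [  0.           0.           1.        ]] [[ 8.040000e-01 -4.620000e-01  3.740000e-01 -7.501300e+01]
 [-5.940000e-01 -6.140000e-01  5.190000e-01 -6.450920e+02]
 [-1.000000e-02 -6.400000e-01 -7.680000e-01  1.180422e+03]
 [ 0.000000e+00  0.000000e+00  0.000000e+00  1.000000e+00]]
[ 5.23439528e-04  8.02085091e-01  5.97209186e-01 -6.48255872e-04] 0.1
```

View pics/top0b.png

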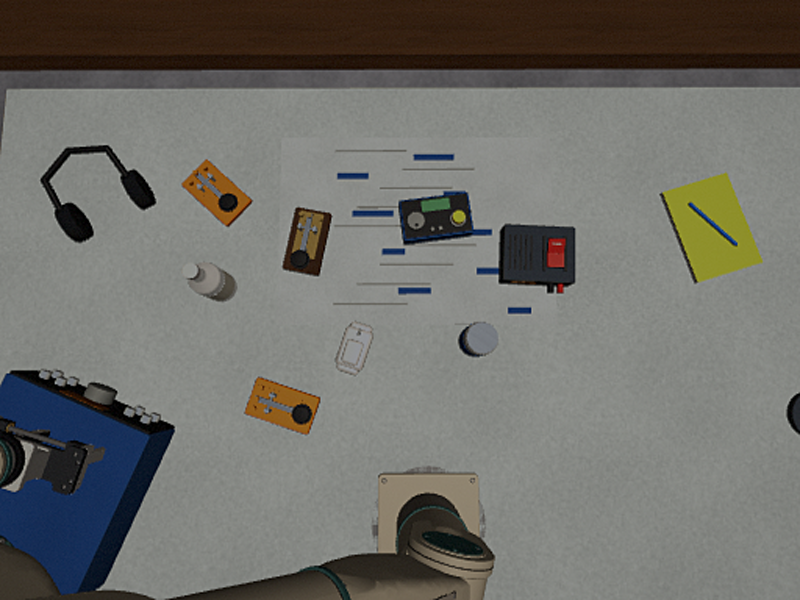

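View pics/side0b.png

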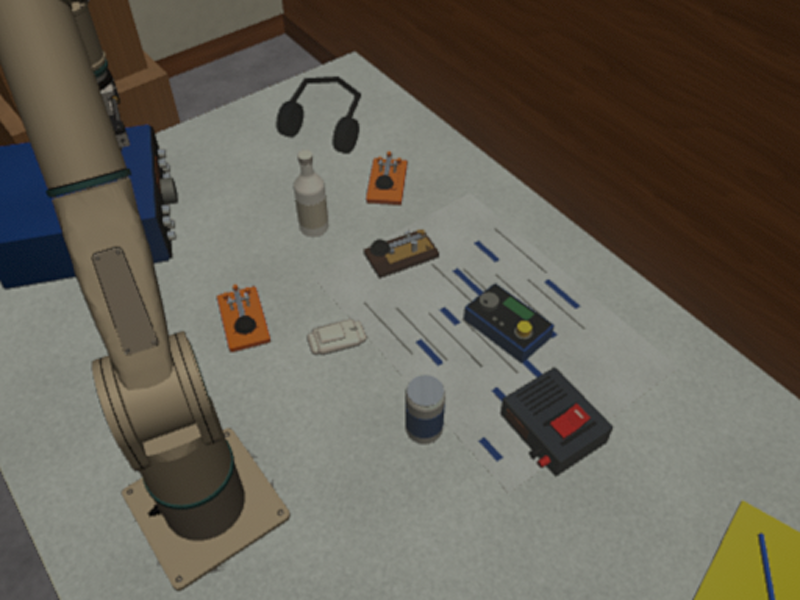

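The top view shows the rocker at about (557,240), the yellow button at (459,216) and the dark key's knob at (299,258). The side view shows them at (580,413), (523,328) and (379,247). I'll refine these with zoomed crops.

Run:
```python
from h import *
def crop(f,c,r,s=8):
    im=cv2.imread(f'pics/{f}.png'); x,y=c; w=33;h=37
    return cv2.resize(im[y-h:y+h,x-w:x+w],None,fx=4,fy=4,interpolation=cv2.INTER_CUBIC)
C={'top0':[(345,163),(281,139),(195,157)],'side0':[(357,266),(329,205),(255,162)]}
cv2.imwrite('pics/c.png',cv2.convertScaleAbs(np.vstack([np.hstack([crop(f,c,0) for c in C[f]]) for f in C]),alpha=1.6))
for f in C:
    im=cv2.imread(f'pics/{f}.png'); hsv=cv2.cvtColor(im,cv2.COLOR_BGR2HSV)
    for nm,c,m in (('btn',C[f][1],cv2.inRange(hsv,(22,120,80),(35,255,255))),('red',C[f][0],cv2.inRange(hsv,(0,150,80),(8,255,255))|cv2.inRange(hsv,(172,150,80),(180,255,255)))):
        k=np.zeros_like(m); k[c[1]-35:c[1]+35,c[0]-35:c[0]+35]=1; m=m*k
        n,l,st,ce=cv2.connectedComponentsWithStats(m); i=1+st[1:,4].argmax(); print(f,nm,ce[i],st[i])
        if nm=='btn': print(at(f,*ce[i],60))
        else: print(at(f,*ce[i],67))
```

```text
top0 btn [293.30769231 138.13461538] [290 134   8   9  52]
[630.9 -66.8  60. ]
top0 red [355.33152174 161.86413043] [350 153  12  18 184]
[ 550.  -263.5   67. ]
side0 btn [335.26153846 208.69230769] [331 205  10   9  65]
[631.5 -67.9  60. ]
side0 red [364.0261194  269.31716418] [352 258  26  22 268]
[ 550.7 -264.3   67. ]
```

View pics/c.png

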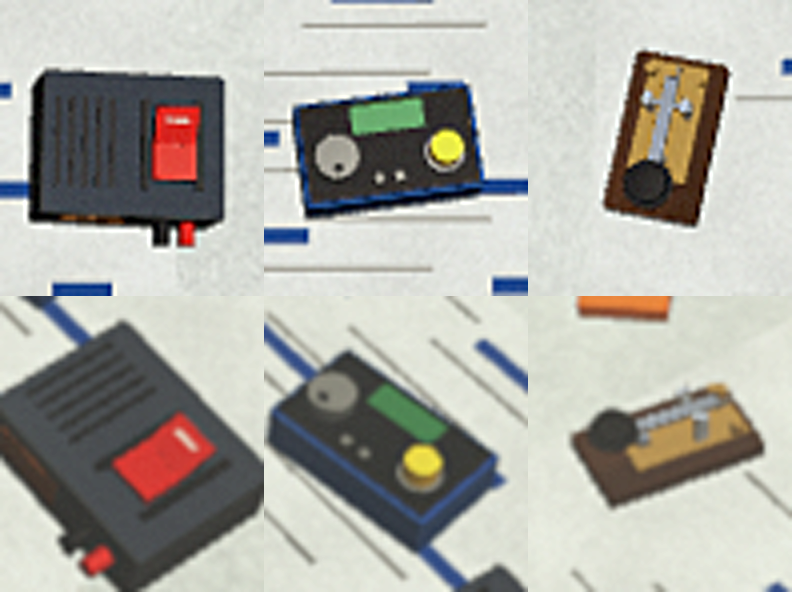

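Run:
```python
from h import *
def tri(a,b):
    A=np.zeros((3,3));B=np.zeros(3)
    for f,p in(('top0',a),('side0',b)):
        o,r=ray(f,*p); r/=np.linalg.norm(r); M=np.eye(3)-np.outer(r,r); A+=M;B+=M@o
    return np.linalg.solve(A,B).round(1)
for n,a,b,h in(('bar',(356,155.75),(370.5,265.25),73),('btn',(293.3,138.1),(335.3,208.5),60),('knob',(192,166),(243,158),56)):
    print(n,at('top0',*a,h),at('side0',*b,h),tri(a,b))
print('bottle cap',tri((192*.64,270*.64),(306*.64,153*.64)),'can top',at('top0',478*.64,338*.64,122), at('side0',425*.64,385*.64,122))
q=[0,.5**.5,.5**.5,0]; qx=[0,1,0,0]
for p,o in(([570,-264,150],q),([631,-67,150],q),([557,210,150],q),([557,210,150],qx)): print(robot.ik(p,o))
```

```text
bar [ 568.6 -264.7   73. ] [ 569.4 -267.6   73. ] [ 570.3 -266.2   69.8]
btn [631.  -66.8  60. ] [632.1 -67.5  60. ] [631.7 -67.1  59.6]
knob [540.  262.4  56. ] [540.5 258.4  56. ] [542.  262.7  51.2]
bottle cap [490.2 430.  208.3] can top [372.1 -92.5 122. ] [380.2 -93.9 122. ]
[ 0.24524235  0.62699649  0.2382736   1.60780047 -0.17392768  0.92766113
  2.11523136]
[-1.16937648e-03  6.27226651e-01  1.04296428e-01  1.58634362e+00
 -7.61819670e-02  9.32000300e-01  1.69965551e+00]
[-0.4172146   0.56947029  0.0149599   1.69795055 -0.01051546  0.87424984
  1.1729276 ]
[-0.65426255  0.59906856  0.39459239  1.7052302  -0.28184439  0.89369734
 -0.14355507]
```

```bash
cat >> h.py <<'E'
q=[0,.5**.5,.5**.5,0]
def press(p,top,depth,f):
    robot.movel([*p,top+6],max_speed=120)
    F0=robot.current_contact_force()
    s=robot.movel([*p,top-depth],max_speed=15,max_force=f)
    print('stop',s,np.round(robot.current_position(),1),np.round(robot.current_contact_force()-F0,1),robot.current_t())
E
python3 - <<'E'
from h import *
p=np.array(robot.current_position()); robot.grab()
robot.movel([p[0],p[1],360],max_speed=200)
robot.move_to([569.5,-265.5,160],q)
print(robot.current_t(),robot.current_position())
press((569.5,-265.5),76,14,8)
robot.movel([569.5,-265.5,160])
print(robot.current_t())
robot.move_to([520,-180,240],q)
shot('side','side1');shot('top','top1')
im=cv2.imread('pics/side1.png'); im2=cv2.imread('pics/top1.png')
c=lambda i,x,y:cv2.resize(i[y-50:y+50,x-50:x+50],(400,400),interpolation=cv2.INTER_CUBIC)
cv2.imwrite('pics/c1.png',cv2.convertScaleAbs(np.hstack([c(im,357,266),c(im2,345,163)]),alpha=1.6))
E
```

```text
6.0583 [ 570.02394945 -264.62236623  159.99909011]
stop False [ 569.5 -265.6   62.1] [ 0.7 -0.1 -0.2] 8.3417
9.1417
```

View pics/c1.png

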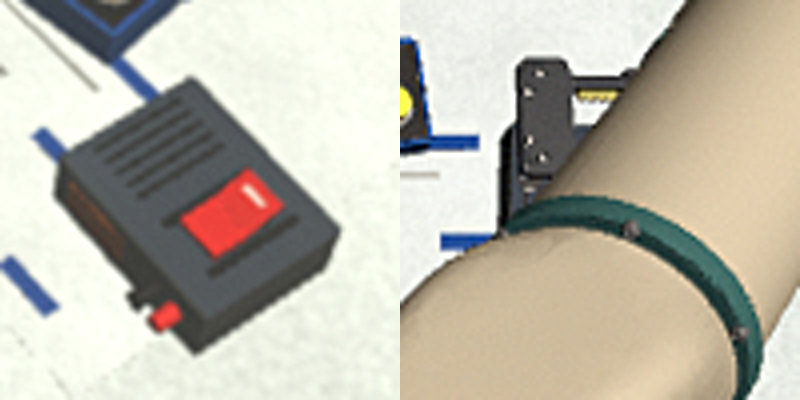

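The white bar is still at about (370.8,264.8) and the force was about 0, so the rocker may not have moved. I'll check the gripper width and the predicted bar pixel positions.

Run:
```python
from h import *
print(robot.current_width(),robot.current_position(),robot.current_contact_force(),robot.current_t())
for z in(73,65): print(z,proj('side1',[569,-266,z]),proj('side1',[569-(73-z)*.2,-266,z]))
a=np.load('pics/side0.npz');b=np.load('pics/side1.npz'); print(abs(a['T']-b['T']).max())
x=cv2.imread('pics/side0.png');y=cv2.imread('pics/side1.png')
c=lambda i:cv2.resize(i[235:295,325:395],(400,343),interpolation=cv2.INTER_CUBIC)
cv2.imwrite('pics/c2.png',cv2.convertScaleAbs(np.hstack([c(x),c(y)]),alpha=1.6))
```

```text
0.004679509707732995 [ 519.85646045 -180.9711073   238.63125932] [-0.20218948 -0.97776829 -0.1698588 ] 9.8167
73 [369.9 264.9] [369.9 264.9]
65 [369.4 266.5] [369.  266.8]
0.0
```

View pics/c2.png

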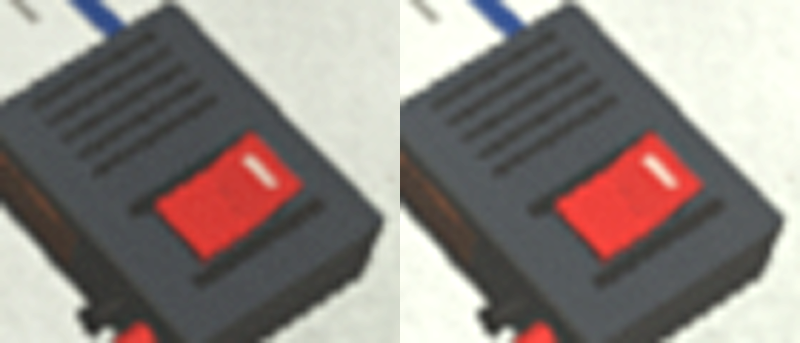

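Run:
```python
from h import *
p=(569.5,-265.5)
robot.move_to([*p,110],q)
for z in(80,76,73,70,67,65,63,62):
    s=robot.movel([*p,z],max_speed=30,max_force=9); print(z,s,np.round(robot.current_position(),1),np.round(robot.current_contact_force(),1),np.round(robot.current_tau()[1:4],2))
    if s: break
shot('side','side2');shot('top','top2'); print(robot.current_t())
im=cv2.imread('pics/side2.png'); im2=cv2.imread('pics/top2.png')
c=lambda i,x,y:cv2.resize(i[y-40:y+40,x-40:x+40],(400,400),interpolation=cv2.INTER_CUBIC)
cv2.imwrite('pics/c3.png',cv2.convertScaleAbs(np.hstack([c(im,365,255),c(im2,345,163)]),alpha=1.6))
print(proj('side2',robot.current_position()))
```

```text
80 False [ 569.6 -265.6   80.2] [0.1 0.1 0.4] [-53.95  10.19 -14.13]
76 False [ 569.3 -265.4   75.8] [0.8 0.1 0. ] [-54.14  10.19 -13.99]
73 False [ 569.4 -265.4   72.8] [ 0.1 -0.3 -0.5] [-54.24  10.2  -13.9 ]
70 False [ 569.4 -265.4   69.8] [0.  0.2 0. ] [-54.33  10.2  -13.81]
67 False [ 569.3 -265.4   66.7] [ 0.7 -0.8  1.2] [-54.43  10.19 -13.72]
65 False [ 569.4 -265.4   64.9] [0.4 0.5 0.8] [-54.51  10.2  -13.67]
63 False [ 569.4 -265.4   62.8] [-0.1 -0.  -0.1] [-54.58  10.2  -13.61]
62 False [ 569.5 -265.5   62. ] [ 0.2  0.5 -0.3] [-54.63  10.21 -13.59]
13.5417
[369.2 266.9]
```

View pics/c3.png

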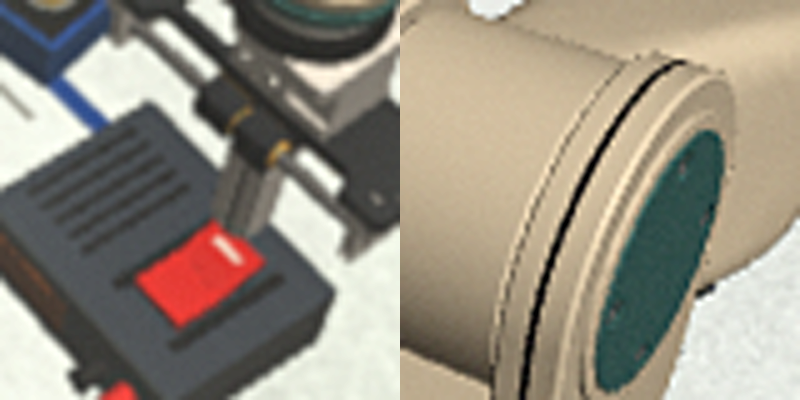

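Run:
```python
from h import *
im=cv2.imread('pics/side2.png')
x0,y0=330,205
c=cv2.convertScaleAbs(cv2.resize(im[y0:y0+75,x0:x0+100],(800,600),interpolation=cv2.INTER_CUBIC),alpha=1.6)
for z,col in((62,(0,255,0)),(82,(255,0,0)),(102,(255,0,255))):
    u=(proj('side2',[569.5,-265.5,z])-[x0,y0]+.5)*8; cv2.circle(c,tuple(int(a) for a in u),4,col,-1)
cv2.imwrite('pics/c4.png',c)
for z in(62,75,90): print(at('side2',373,260.6,z))
```

```text
[ 591.2 -257.6   62. ]
[ 583.5 -262.1   75. ]
[ 574.6 -267.3   90. ]
```

View pics/c4.png

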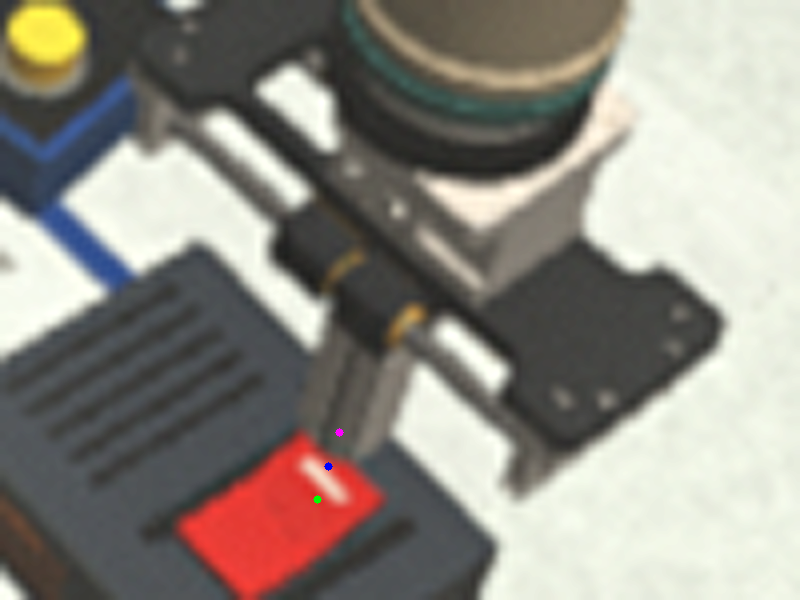

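Run:
```python
from h import *
print('start tcp',proj('top0',[186.3,622.7,169.2])/.64)
for u,v in((378,475),(480,475)): print(at('top0',u*.64,v*.64,10))
for u,v in((122,492),(288,514),(180,584),(228,432)): print(at('side0',u*.64,v*.64,10))
robot.movel([569.5,-265.5,120]); print(robot.current_position(), robot.current_qpos())
shot('side','side3'); im=cv2.imread('pics/side3.png'); x0,y0=330,195
c=cv2.convertScaleAbs(cv2.resize(im[y0:y0+75,x0:x0+100],(800,600),interpolation=cv2.INTER_CUBIC),alpha=1.6)
u=(proj('side3',robot.current_position())-[x0,y0]+.5)*8; cv2.circle(c,tuple(int(a) for a in u),4,(0,255,0),-1); print(u)
cv2.imwrite('pics/c5.png',c)
```

```text
start tcp [ 84.6875 440.9375]
[ 99.1 101.3  10. ]
[  98.8 -107.5   10. ]
[-98.9  96.1  10. ]
[  99.6 -100.    10. ]
[-90.8 -98.8  10. ]
[95.4 91.8 10. ]
[ 569.40146381 -265.05843591  119.76558549] [-1.37435561e-05  7.47279980e-01  6.84710000e-01  1.64532555e+00
 -5.56054482e-01  9.52940081e-01  2.45632912e+00]
[345.6 482.4]
```

View pics/c5.png

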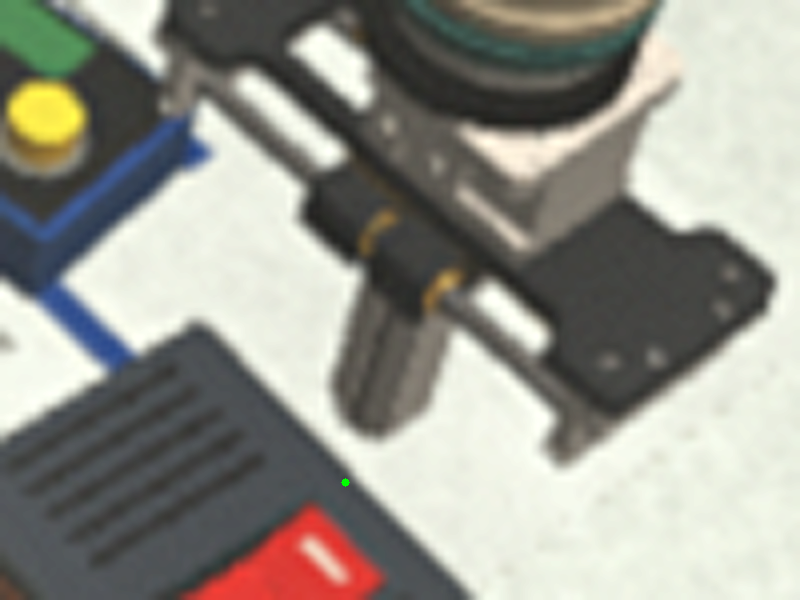

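The base corners project to ±100, so the cameras agree with the base. The fingertips appear at crop (385,410), though the reported TCP projects to (345,482). The real tool is about 25 mm away from the reported TCP. I'll touch the open desk to separate height error from horizontal error.

Run:
```python
from h import *
robot.move_to([670,-275,90],q)
robot.movel([670,-275,25],max_speed=100)
F0=robot.current_contact_force()
s=robot.movel([670,-275,-15],max_speed=30,max_force=5)
P=robot.current_position(); print(s,P,robot.current_contact_force()-F0,robot.current_t())
shot('side','side4'); print(robot.current_ee_rot())
robot.movel([670,-275,110],max_speed=200); print(robot.current_t())
u0=proj('side4',P); x0,y0=(int(u0[0])-45,int(u0[1])-45); print(x0,y0)
im=cv2.imread('pics/side4.png')
c=cv2.convertScaleAbs(cv2.resize(im[y0:y0+75,x0:x0+100],(800,600),interpolation=cv2.INTER_CUBIC),alpha=1.6)
u=(u0-[x0,y0]+.5)*8; cv2.circle(c,tuple(int(a) for a in u),4,(0,255,0),-1)
cv2.imwrite('pics/c6.png',c)
```

```text
False [ 670.18430923 -275.10555786  -14.71315079] [-0.02112003 -1.09110038 -0.43117194] 16.9083
[2.13629809e-04 7.07098557e-01 7.07114969e-01 7.28781725e-05]
17.7333
347 220
```

View pics/c6.png

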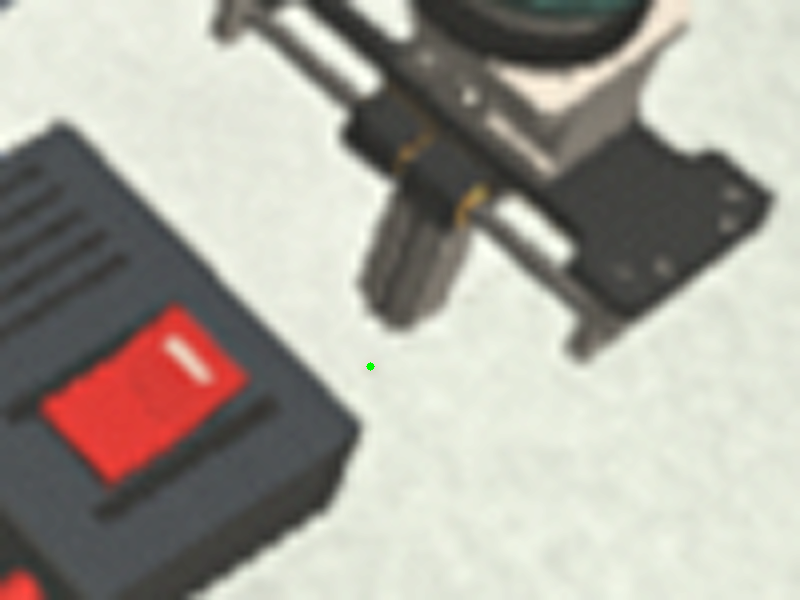

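There was no contact at a reported z of −14.7, so the fingers are truly higher than reported. I'll continue the guarded descent until they touch.

Run:
```python
from h import *
robot.movel([670,-275,-10],max_speed=200)
s=robot.movel([670,-275,-50],max_speed=25,max_force=5)
P=robot.current_position(); print(s,P,robot.current_contact_force(),robot.current_t())
shot('side','side5')
robot.movel([670,-275,60],max_speed=200); print(robot.current_t())
# template = tip from side4 around crop (405,300)->native
a=cv2.imread('pics/side4.png'); b=cv2.imread('pics/side5.png'); cx,cy=347+405/8,220+300/8
x,y=int(cx),int(cy); t=a[y-10:y+6,x-8:x+9]
r=cv2.matchTemplate(b[220:300,340:460],t,cv2.TM_CCOEFF_NORMED); _,m,_,l=cv2.minMaxLoc(r); print(m,l)
tipx,tipy=l[0]+340+8+(cx-x)-.5, l[1]+220+10+(cy-y)+10/8-.5
print('tip px',tipx,tipy,'world at z0',at('side5',tipx,tipy,0),'proj P',proj('side5',P))
```

```text
True [ 669.86798178 -274.90569123  -35.89486298] [-0.38078711  1.15736188  4.40134884] 19.5
20.1833
0.9871004819869995 (47, 31)
tip px 395.125 262.25 world at z0 [ 673.3 -276.6    0. ] proj P [391.2 269.3]
```

The desk touch puts the true tip height at the reported z + 35.5 mm, with xy within about 3 mm. I'll press the rocker with that correction.

```bash
cat >> h.py <<'E'
DZ=35.5
def press2(p,top,low,f):
    robot.move_to([*p,top+25-DZ],q)
    robot.movel([*p,top+5-DZ],max_speed=80)
    F0=np.array(robot.current_contact_force())
    s=robot.movel([*p,low-DZ],max_speed=15,max_force=f)
    P=robot.current_position(); print('stop',s,'true z',P[2]+DZ,(np.array(robot.current_contact_force())-F0).round(1),robot.current_t())
    return s
E
python3 - <<'E'
from h import *
p=(568,-265.5)
press2(p,77,60,8)
robot.movel([*p,65],max_speed=200)
shot('side','side6'); print(robot.current_t())
x0,y0=330,220; L=[]
for f in('side0','side6'): L.append(cv2.resize(cv2.imread(f'pics/{f}.png')[y0:y0+75,x0:x0+50],(400,600),interpolation=cv2.INTER_CUBIC))
cv2.imwrite('pics/c7.png',cv2.convertScaleAbs(np.hstack(L),alpha=1.6))
E
```

```text
stop True true z 61.377187813279086 [-0.4  1.2  7.7] 22.45
22.85
```

View pics/c7.png

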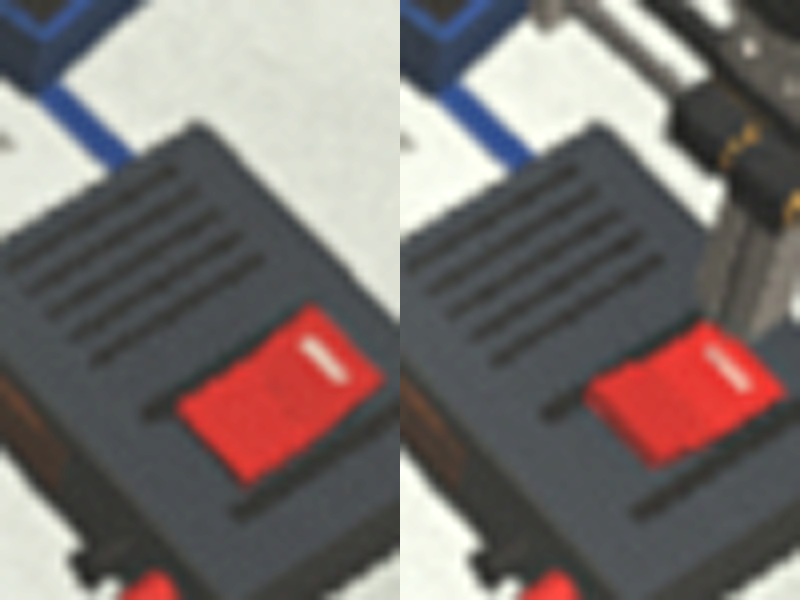

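The rocker is on: the −x half now stands up, and the bar moved down. The stop height of 61.4 mm also fits 65 mm minus the rubber yield. Next is the button.

Run:
```python
from h import *
p=(630,-66.5)
press2(p,60,45,8)
robot.movel([*p,60],max_speed=200)
robot.move_to([560,60,120],q)
shot('side','side7');shot('top','top7'); print(robot.current_t())
L=[]
for f,x0,y0 in(('side0',300,170),('side7',300,170)): L.append(cv2.resize(cv2.imread(f'pics/{f}.png')[y0:y0+75,x0:x0+50],(400,600),interpolation=cv2.INTER_CUBIC))
cv2.imwrite('pics/c8.png',cv2.convertScaleAbs(np.hstack(L),alpha=1.6))
```

```text
stop True true z 46.367163985695015 [-1.9  0.   7.2] 25.325
26.5
```

View pics/c8.png

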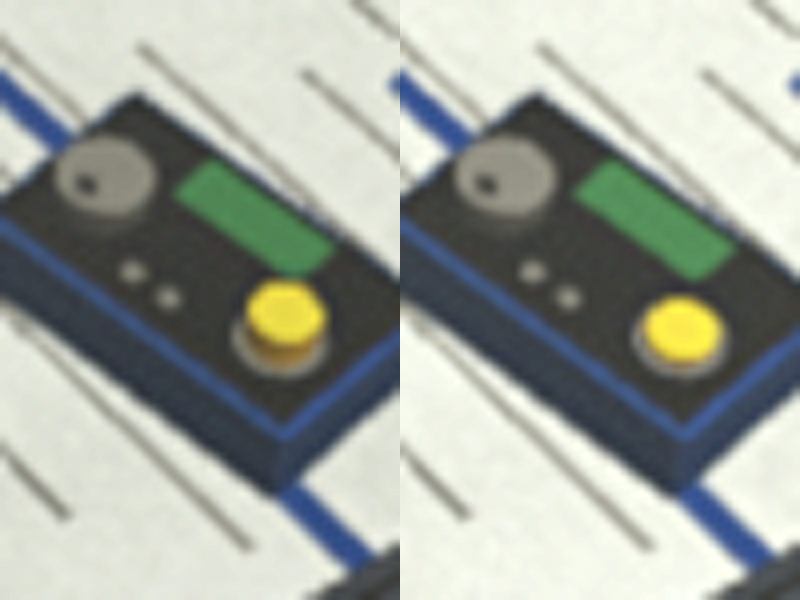

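The button is in: the cap sits down in its collar, and the radio has not moved. Now I'll tap the key.

Run:
```python
from h import *
p=(539.5,261)
press2(p,56,46,7)
robot.sleep(0.15); print(robot.current_contact_force())
robot.movel([*p,80],max_speed=120)
print(np.round(robot.current_contact_force(),1))
robot.movel([*p,230],max_speed=200)
robot.move_to([440,120,260],q)
robot.sleep(.3); shot('side','side8');shot('top','top8'); print(robot.current_t(),robot.current_position())
L=[]
for f,x0,y0 in(('side0',220,125),('side8',220,125)): L.append(cv2.resize(cv2.imread(f'pics/{f}.png')[y0:y0+75,x0:x0+50],(400,600),interpolation=cv2.INTER_CUBIC))
cv2.imwrite('pics/c9.png',cv2.convertScaleAbs(np.hstack(L),alpha=1.6))
```

```text
stop True true z 48.763552511063715 [ 0.2 -0.4  6.2] 28.55
[-0.36806565 -0.38617885  6.49005192]
[-0.2  0.5  1.1]
31.4417 [440.25727624 120.25351966 259.77286234]
```

View pics/c9.png

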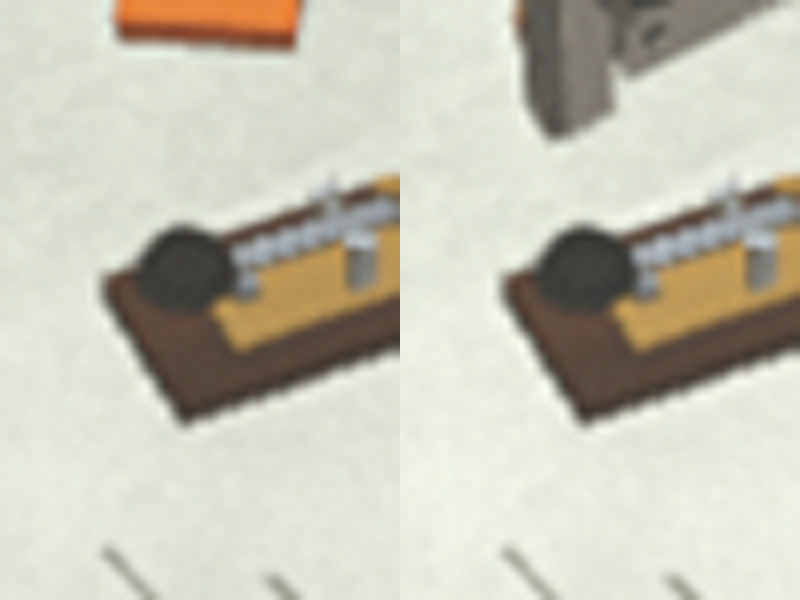

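The key's knob is back up at the same pixels as before, and its base has not moved. The arm is clear, so I'm handing in.

```bash
python3 -c "
from h import *
robot.finish_job(); print(robot.current_t())"
```

```text
the job is handed in; nothing more can be done
the job is handed in; nothing more can be done
```

I pressed the rocker, then the yellow button, then tapped the key, in that order, and handed the job in at about 31.4 s of the 48 s. `finish_job()` gives no verdict, so the checks below are my own.

| Step | Stopped at (true height) | Force | Picture afterwards |
|---|---|---|---|
| Rocker | 61.4 mm | about 8 N | Switched over: the −x half stands up |
| Yellow button | 46.4 mm | about 7 N | Cap stays in its collar; radio not shifted |
| Key knob | 48.8 mm (about 7 mm down) | about 6 N | Knob back up; base not shifted |

- **What disagreed:** my first two attempts at the rocker touched nothing. The closed fingertips were about 35.5 mm higher than the reported TCP height. I measured this by touching an empty patch of desk with the force guard at 5 N, then corrected every press for it. Sideways the TCP was within about 3 mm.
- **Less certain:** in one of those two failed attempts the gripper stood directly over the rocker at the wrong height, but the supply did not shift in the pictures. I did not look closely at the bottle, can and mouse at the end; the arm passed high or well clear of them. The last force reading right after leaving the key was about 1 N, which is within the sensor's noise.

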